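# Find the touch-down travel of a bonder work-holder and set the marker to it

### The arm

A 6-joint arm with a two-finger parallel gripper is mounted at the origin on the work surface. World frame = base frame: x ahead of the robot, y to its left, z up, the work surface at z = 0. Lengths are in m, angles in rad, forces in N, time in s.
With the tool pointing down it reaches from about 0.35 to 0.775 m from the base axis. Payload 5.5 kg.
Tool frame: the origin (TCP) lies where the fingers leave the gripper's body, on its centre line; the fingertips stand env.tip_reach ahead of it and the grasp point (between the pads) lies 54 mm ahead of it (env.tip_reach is the distance from the TCP to the fingertips, in m); z points along the fingers, y is the line along which they close (so a half turn about z gives the same grasp; the last joint's range is limited). The gripper opens to 85 mm and grips with 20 to 120 N. Pads are 22 mm wide; open, the fingers measure 114 mm over their backs; the gripper's body (76 mm by 85 mm) begins 54 mm behind the grasp point. The pads swing forward as they close: fully open they stand 13 mm farther back than shut.
Start: joints at [1.207, 0.313, 0.046, 1.304, 0, 1.431], TCP at [0.128, 0.561, 0.304] pointing down, gripper open.
Joint ranges: [-2.76, 2.76], [-0.86, 1.69], [-1.03, 1.26], [-2.2, 2.34], [-1.47, 1.5], [-3.14, 3.14]. Speed limits (rad/s): [2.57, 2.57, 3.14, 3.14, 3.14, 3.14].

### API

Orientations are given as a unit quaternion [w, x, y, z].
In Python, from workcell import status, optics, hand_in, env gives the robot as it stands.
- The arm moves only by the shell command python3 -m handwheel 'ROWS' [FORCE]. ROWS is a JSON object whose one key "deltas" holds a list of rows, each a list of 5 numbers: the opening, from -1 (shut) to 1 (fully open), then the shift along the tool's x, y, z in units of 40 mm (1.0 is 40 mm), then the turn about the tool's z in units of 10 degrees (1.0 is 10 degrees). In form: {"deltas": [[jaw, x, y, z, roll], ...]}. A call has 1 to 20 rows; each row shifts and turns the commanded pose from where the row before left it, along the tool's axes as they then stand; what a row does not reach is not made up. A row lasts 1/8 s, in which the tool goes at most 62.5 mm and 10.7 degrees, less where a joint would pass 70% of its speed; a pose out of reach is approached as far as the arm can. A call is refused whole if a number of a shift passes 1 or a number of a turn 1, either way. A call with a gripper value outside its range is refused whole. The fingers move at their own pace and stop on an object; FORCE is the grip in N (left out, the last holds). Time passes only in rows, so rows that do not move let the fingers close. It gives the time, the measured TCP pose, the force, the opening and the grip force at its end, in the units of the state.
- status.get_state(): the state, without advancing time (a new reading comes with each control period).
- optics.read_camera(name): name is "scene" or "top"; returns a dict with "frame" (480x640x3 uint8, red, green, blue), "depth" (480x640 float32, m along the optical axis (not along the pixel's ray), 0 where there is no reading), "vfov" (degrees; the focal length in pixels is half the picture's height over the tangent of half this angle, whatever the lens; pixels are square), "cx", "cy" (the principal point, pixels), "k1" (the pictures are not rectified: a ray, as slopes to the right and down, at radius r is drawn at 1 + k1 r^2 times it, then the intrinsics apply), "origin" and "attitude" of the camera in the world. Camera axes: x right, y down, z forward; pixel columns grow to the right and rows downward; lengths in m; the calibration is good to about 2 mm. A picture is of the moment at which its call begins.
- hand_in(): hands the job in; it is judged then, once.
The state is a dict: "clock": time; "joint_pos": joint angles; "qvel": joint speeds; "tau": joint torques, N m; "tcp_pos": TCP position; "orientation": TCP orientation; "wrist_force": force on the tool from outside, world axes, zero at the start; "ft_torque": the same for the moment, N m; "finger_gap": finger opening in m; "grip_force": force on a finger pad.
Only numpy, scipy, OpenCV 4.12 (cv2) and the standard library are available. Lean on these libraries where they do the work, as an engineer would, in place of code of your own. Each camera call takes 0.05 s, during which the arm holds its last target. There are 200 camera calls.

### The job

Find this chip work-holder's touch-down point: push its hand lever round from rest until the resistance clearly firms up, hold it there for a moment without forcing it any further (that would crack the chip), then let the lever go back to rest. The drag pointer under the clear window stays at how far the lever travelled: slide the marker along its rail until its nib stands straight in line with the pointer (within 4 mm) and let go. Leave everything else where it is.

Things in the scene. Friction and masses are not known exactly. Their poses are not given: they have to be found in the camera images.
- unit: the work-holder, fixed: white base plate 200 (x) x 330 (y) x 16 mm with a round dark ring and steel disc (diameter 116, top 87 above the table). Origin: on the table on the upright axis of lever and pointer, mid-plate. y runs along the plate from the lever's end (-y) to the marker's end (+y); x points away from the robot (yaw within 0.35 rad); z up
- lever_knob (a point): the lever's upright black grip post: diameter 18, from 50 to 106 mm above the table, this point on its centre line at 85. It stands 170 mm from the unit's axis, at the end of a flat aluminium arm (16 wide, top at 50) sticking out of the ring towards the unit's -y. At rest it is at (-58, -160) mm in the unit's frame; pushed, it swings towards the unit's +x
- lever (a joint): lever angle q, rad: 0 at rest, grip at (170 sin(q-0.35), -170 cos(q-0.35)) mm in the unit's frame. A weak spring returns it to 0: moving it takes 0.6 to 2 N at the grip. At an unseen angle, 0.28 to 0.60, the tool meets the chip: the force jumps by about 2 N, then rises about 1.6 N per mm of grip travel. 5 to 8 N at the grip is a firm touch; above 13 N the chip may crack
- dragpointer: thin black hand lying flat 24 mm above the table under a fixed clear window (top at 37 mm), over a scale with ticks each 5 mm. Origin: on the unit's axis, on the table; x axis along the hand, towards the unit's +y side; z up. With the lever at rest at the start it points directly away from the arm; the lever carries it along one for one and leaves it at the farthest angle
- pointer_tip (a point): the tip of the drag pointer, 120 mm from the unit's axis, 24 mm above the table
- marker_fin (a point): the marker's aluminium fin, to pinch or push along the rail: 14 mm thick (unit's x), 24 wide (unit's y), from 30 to 69 mm above the table; this point on its centre line at 55. It stands on a shoe 30 x 26 mm (22 to 30 high) that slides on a steel rail (top at 22) parallel to the unit's x axis at y = +140 mm
- marker_nib (a point): tip of the marker's thin black nib, 24 mm above the table, 19 mm from the fin's centre towards the unit's -y (so at y = +121 in the unit's frame). In line means: this point lies on the straight line from the unit's axis through the pointer's tip, carried on
- marker (a joint): position of the marker on its rail in m, along the unit's x axis, 0 where its fin is abreast of the unit's axis, from -0.08 to 0.105; it starts at 0.035 to 0.09 and stays where it is left (friction about 1.5 N)
- vial: bystander, sizes in mm: a small closed glass vial with a black cap, diameter 26, height 45, standing on the unit's base plate. Origin: centre of its underside
- spool: bystander, sizes in mm: a small brass wire spool, diameter 44, height 26, standing on the table on the robot's side of the unit. Origin: centre of its underside
- dietray: bystander, sizes in mm: a flat black chip tray 50 x 50 x 12 with nine pockets, on the table beyond the unit. Origin: centre of its underside
- tweezers: bystander, sizes in mm: steel tweezers lying flat, 120 long, 11 wide, 6 high. Origin: centre of its underside
- screwdriver: bystander, sizes in mm: a screwdriver lying flat, 150 long. Origin: centre of its underside
- puck: bystander, sizes in mm: a white mouse-shaped hand control, 110 x 65, 34 high, left of the unit. Origin: centre of its underside
There are look-alikes about, which are no part of the job. Of the things shaped like the part that bears lever_knob, the aluminium one is meant.

How it is judged:
By the outcome, as a careful person would: the job done as asked, in the order asked, and still so for the second after the job is handed in, with the robot touching nothing.
It also fails if it takes over 61 s, if anything falls off the work surface, if the arm or the gripper's body presses on something with over 40 N, if the wrist force passes 120 N, or if a joint passes its speed limit or range.

## Working session

There is one attempt and no reset: what is moved stays moved. The work goes in short steps, Python scripts to look and compute and a shell command to move; the robot and the scene stay as the last step left them, time stands still between calls to the robot, and variables do not carry over. Pictures are saved under pics/ and viewed, at most 10 in all, crops included, and the job is handed in when it is done.

```bash
mkdir -p pics; ls
cat > h.py <<'E'
import numpy as np, cv2
from scipy.spatial.transform import Rotation as R
from workcell import status, optics, env
def cam(n):
    c=optics.read_camera(n); c['f']=240/np.tan(np.radians(c['vfov'])/2)
    a=np.array(c['attitude']); c['R']=R.from_quat(np.r_[a[1:],a[0]]).as_matrix() if a.size==4 else a.reshape(3,3)
    c['o']=np.array(c['origin']); return c
def K(c): return np.array([[c['f'],0,c['cx']],[0,c['f'],c['cy']],[0,0,1.]])
def rays(c,uv):
    p=cv2.undistortPoints(np.array(uv,float).reshape(-1,1,2),K(c),np.array([c['k1'],0,0,0,0.])).reshape(-1,2)
    return np.c_[p,np.ones(len(p))]@c['R'].T
def onz(c,uv,z):
    d=rays(c,uv); return c['o']+d*((z-c['o'][2])/d[:,2])[:,None]
def proj(c,P):
    q=(np.atleast_2d(P)-c['o'])@c['R']; s=q[:,:2]/q[:,2:]; s=s*(1+c['k1']*(s**2).sum(1))[:,None]
    return s*c['f']+[c['cx'],c['cy']]
def save(n,im): cv2.imwrite('pics/'+n,im[...,::-1])
E
python3 - <<'E'
from h import *
s=status.get_state(); print(s, env.tip_reach)
for n in('scene','top'):
    c=cam(n); save(n+'1.png',c['frame']); print(n,c['o'],c['R'].round(3),c['f'],c['cx'],c['cy'],c['k1'])
E
```

```text
pics
{'clock': 0.0, 'joint_pos': array([1.20741855e+00, 3.14035204e-01, 4.49694744e-02, 1.30360943e+00,
       4.76916311e-06, 1.43118790e+00]), 'qvel': array([ 0.00059043, -0.0018778 , -0.000553  ,  0.0007318 ,  0.00161392,
        0.00028174]), 'tau': array([-5.07742407e-04, -4.80627036e+01,  2.98532599e+01,  1.92751276e-02,
       -3.69056179e-04,  4.68799101e-06]), 'tcp_pos': array([0.12747125, 0.560298  , 0.30298507]), 'orientation': array([-2.36083999e-04,  1.11651342e-01,  9.93746998e-01, -9.09272016e-04]), 'wrist_force': array([-0.34107099,  0.47118607, -0.28213992]), 'ft_torque': array([-0.01385601,  0.01230733, -0.00196014]), 'grip_force': 0.0, 'finger_gap': 0.08552025652618521} 0.0726
scene [1.47835561 0.04232203 0.92333063] [[-0.05   0.654 -0.754]
 [ 0.999  0.04  -0.032]
 [ 0.009 -0.755 -0.656]] 589.127380454473 299.90513980202724 231.27698918886696 -0.16102280868941712
top [ 0.33276836 -0.00766803  1.23997812] [[ 0.008 -0.988  0.155]
 [-1.    -0.007  0.004]
 [-0.003 -0.155 -0.988]] 491.4805925641465 320.9984968595719 237.50024503374124 -0.014706410892532407
```

View pics/scene1.png

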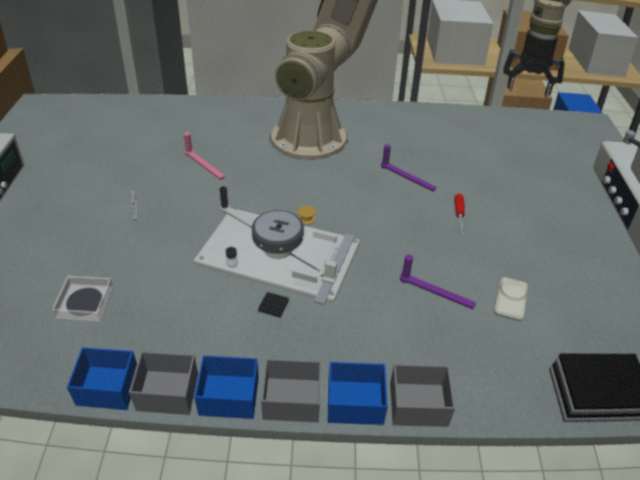

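View pics/top1.png

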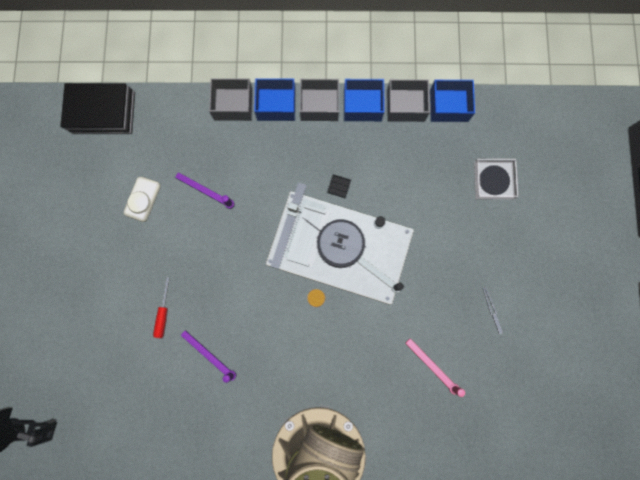

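The top view shows the unit at (341,243), with its aluminium arm ending in a black grip at (398,286). The marker is at (293,210), the vial at (380,221) and the spool at (316,298).
Candidates for the lever in the top view are purple at (229,202), purple at (229,376), pink at (461,392) and aluminium at (398,286). I choose the aluminium one, which sticks out of the unit's ring.

```bash
cat >> h.py <<'E'
def blobs(c,mask,amin=15):
    n,l,s,ce=cv2.connectedComponentsWithStats(mask.astype(np.uint8)); return [(s[i,4],ce[i].round(1),s[i,:4]) for i in range(1,n) if s[i,4]>=amin]
E
python3 - <<'E'
from h import *
c=cam('top'); im=c['frame'].astype(int); roi=np.zeros((480,640),bool); roi[185:310,262:418]=1
white=(im.min(2)>165)&roi
cnt=max(cv2.findContours(white.astype(np.uint8),0,1)[0],key=cv2.contourArea)
ys,xs=np.nonzero(white); P=onz(c,np.c_[xs,ys],.016)[:,:2].astype(np.float32)
h=cv2.convexHull(P); r=cv2.minAreaRect(h); print('plate',r, cv2.boxPoints(r))
m=white|0; 
dark=(im.max(2)<75)&roi; print('dark',*blobs(c,dark,8),sep='\n')
# disc ring hough
g=cv2.cvtColor(c['frame'],7); big=cv2.resize(g[190:300,290:400],None,fx=4,fy=4,interpolation=2)
print(cv2.HoughCircles(big,3,1.5,200,param1=100,param2=.8,minRadius=80,maxRadius=110))
a=cv2.resize(c['frame'][185:310,262:418],None,fx=5,fy=4.8,interpolation=2); 
s=cam('scene'); b=cv2.resize(s['frame'][180:310,190:370],None,fx=4.4,fy=4.4,interpolation=2); 
save('topc.png',a);save('scc.png',b)
E
```

```text
plate ((0.5022287368774414, -0.04960720241069794), (0.3296476900577545, 0.1987345665693283), 72.75433349609375) [[ 0.3584636  -0.1775616 ]
 [ 0.5482635  -0.2364803 ]
 [ 0.6459939   0.07834719]
 [ 0.45619398  0.13726589]]
dark
(np.int32(200), array([338.3, 189.8]), array([328, 185,  21,  13], dtype=int32))
(np.int32(57), array([379.6, 221.2]), array([376, 217,   8,   9], dtype=int32))
(np.int32(47), array([398.1, 286.4]), array([394, 283,   9,   7], dtype=int32))
[[[201.75 213.75  97.1 ]
  [  2.25 192.75 107.45]
  [116.25  27.75 109.1 ]
  [321.75  53.25 104.15]
  [351.75 353.25  83.15]
  [ 47.25 438.75  91.1 ]]]
```

View pics/topc.png

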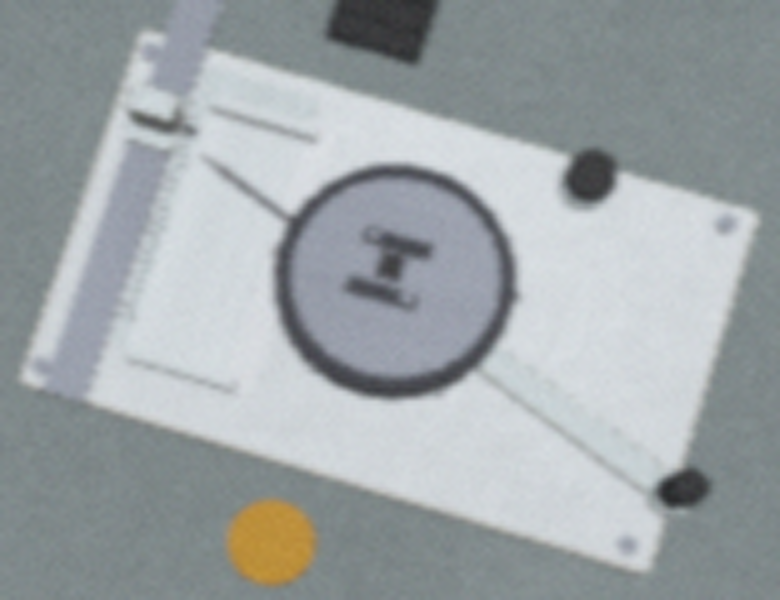

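View pics/scc.png

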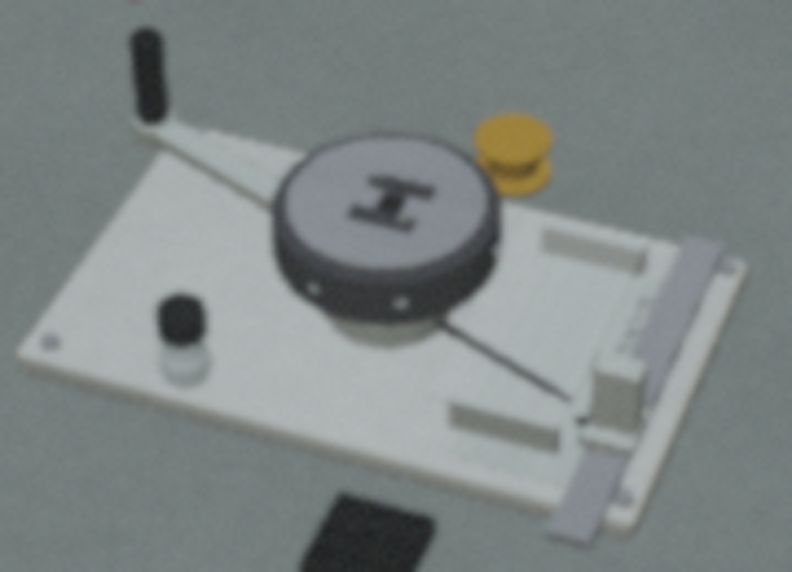

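The crops confirm it. The aluminium arm comes from the ring and its black grip is at crop (683,487), which is full-frame (398,286). The pointer, marker fin and nib are near crop (160,120). Next I measure the knob, axis, marker and bystanders in both views.

```bash
cat >> h.py <<'E'
O=np.array([.5022,-.0496]); ey=np.array([.2965,.9550]); ex=np.array([.9550,-.2965])
def U(p): d=np.atleast_2d(p)[:,:2]-O; return (np.c_[d@ex,d@ey]*1000).round(1)
E
python3 - <<'E'
from h import *
t=cam('top'); s=cam('scene')
print('knob top',U(onz(t,[[398.1,286.4]],.100)),'disc',U(onz(t,[[340.4,243.4]],.087)),'vial',U(onz(t,[[379.6,221.2]],.058)),'spool',U(onz(t,[[316,298]],.026)))
k=s['frame'].astype(int); m=(k.max(2)<75); m[:, :190]=0;m[:,370:]=0;m[:170]=0;m[300:]=0
for b in blobs(s,m,20): print(b)
# scene: grip top/bottom crop(147,35),(152,118)/4.4
for uv,z in(((190+147/4.4,180+33/4.4),.106),((190+152/4.4,180+118/4.4),.05),((190+618/4.4,180+365/4.4),.069),((190+570/4.4,180+400/4.4),.024),((190+580/4.4,180+420/4.4),.024)): print(uv,z,U(onz(s,[uv],z)))
for x,y,z in((205,157,.024),(196,130,.024),(155,112,.069)): print('top',U(onz(t,[[262+x/5,185+y/4.8]],z)))
E
```

```text
knob top [[ -60.2 -157.3]] disc [[-2.9 -0.1]] vial [[ 82.9 -74.9]] spool [[-141.2   17.1]]
(np.int32(132), array([223.4, 196.8]), array([220, 187,   8,  21], dtype=int32))
(np.int32(28), array([278.9, 225.2]), array([276, 222,   7,   8], dtype=int32))
(np.int32(450), array([278. , 244.3]), array([253, 230,  50,  23], dtype=int32))
(np.int32(83), array([230.9, 252.6]), array([227, 248,   9,  10], dtype=int32))
(np.int32(120), array([274. , 296.8]), array([263, 293,  26,   7], dtype=int32))
(223.4090909090909, 187.5) 0.106 [[ -64.  -158.6]]
(224.54545454545453, 206.8181818181818) 0.05 [[ -62.1 -159.2]]
(330.45454545454544, 262.95454545454544) 0.069 [[ 50.5 140.5]]
(319.5454545454545, 270.9090909090909) 0.024 [[ 37.4 113.5]]
(321.8181818181818, 275.45454545454544) 0.024 [[ 48.8 122.5]]
top [[ 40.3 109.7]]
top [[ 52.7 118.5]]
top [[ 47.1 135.7]]
```

The knob, axis, marker (about +50 mm) and pointer tip agree with the description to about 3 mm. I move in behind the grip with the jaws shut.

```bash
python3 -m handwheel '{"deltas": [[-1,0,0,0,0.44],[-1,-1,-1,0,0],[-1,-1,-1,0,0],[-1,-1,-1,0,0],[-1,-1,-1,0,0],[-1,-1,-1,0,0],[-1,-1,-1,0,0],[-1,-1,-1,0,0],[-1,-1,-1,0,0],[-1,-1,-1,0,0],[-1,-1,-1,0,0],[-1,-0.9,-1,0,0],[-1,0,-1,0,0],[-1,0,-1,0,0],[-1,0,-1,0,0],[-1,0,-1,0,0],[-1,0,0,0,0],[-1,0,0,0,0]]}' 20
cat >> h.py <<'E'
def st():
    s=status.get_state(); q=s['orientation']; r=R.from_quat(np.r_[q[1:],q[0]]).as_matrix()
    print(round(s['clock'],2),'U',U(s['tcp_pos']),'z',s['tcp_pos'][2].round(4),'roll err deg',np.degrees(np.arctan2(r[1,1],r[0,1])-np.arctan2(ey[1],ey[0])).round(2),'tilt',r[:,2].round(3),'F ux,uy,z',(s['wrist_force'][:2]@ex).round(2),(s['wrist_force'][:2]@ey).round(2),s['wrist_force'][2].round(2),'gap',round(s['finger_gap'],4))
E
python3 -c "from h import *;st()"
```

```text
clock: 2.55
tcp_pos: [0.3664, -0.1413, 0.3039]
orientation: [-0.0, 0.15, 0.989, 0.0]
wrist_force: [-0.2, 0.2, -0.3]
finger_gap: 0.0001
grip_force: 0.0
2.55 U [[-102.6 -127.8]] z 0.3039 roll err deg -0.01 tilt [ 0.     0.001 -1.   ] F ux,uy,z -0.31 0.16 -0.35 gap 0.0001
```

```bash
python3 -m handwheel '{"deltas": [[-1,0,-0.95,0,0],[-1,0,0,1,0],[-1,0,0,1,0],[-1,0,0,1,0],[-1,0,0,0.6,0],[-1,0,0,0.5,0],[-1,0,0,0,0],[-1,-0.2,0,0,0],[-1,0,0,0,0],[-1,0,0,0,0]]}'
python3 -c "from h import *;st()"
```

```text
clock: 3.8
tcp_pos: [0.3634, -0.1804, 0.1405]
orientation: [0.001, 0.15, 0.989, -0.0]
wrist_force: [-0.2, -0.8, 0.3]
finger_gap: -0.0001
grip_force: 0.0
3.8 U [[ -93.8 -166.1]] z 0.1405 roll err deg 0.04 tilt [ 0.001 -0.001 -1.   ] F ux,uy,z 0.01 -0.87 0.32 gap -0.0001
```

```bash
python3 -m handwheel '{"deltas": [[-1,-0.15,0,0,0],[-1,-0.15,0,0,0],[-1,-0.15,0,0,0],[-1,-0.15,0,0,0],[-1,-0.15,0,0,0],[-1,-0.15,0,0,0],[-1,-0.15,0,0,0],[-1,0,0,0,0],[-1,0,0,0,0]]}'
python3 - <<'E'
from h import *
st(); t=cam('top'); m=(t['frame'].max(2)<75); m[:240]=0;m[310:]=0;m[:,:360]=0;m[:,420:]=0
print(blobs(t,m)); save('push1.png',cv2.resize(t['frame'][185:310,262:418],None,fx=5,fy=4.8,interpolation=2))
E
```

```text
clock: 4.92
tcp_pos: [0.403, -0.1924, 0.1399]
orientation: [0.0, 0.15, 0.989, 0.0]
wrist_force: [-0.7, 0.3, 0.6]
finger_gap: -0.0
grip_force: 0.4
4.92 U [[ -52.4 -165.8]] z 0.1399 roll err deg 0.04 tilt [ 0.  0. -1.] F ux,uy,z -0.72 0.09 0.64 gap -0.0
[(np.int32(73), array([413.5, 256.4]), array([406, 245,  14,  25], dtype=int32)), (np.int32(155), array([396.4, 279.2]), array([388, 269,  21,  20], dtype=int32)), (np.int32(16), array([383.6, 279.2]), array([381, 278,   6,   4], dtype=int32))]
```

View pics/push1.png

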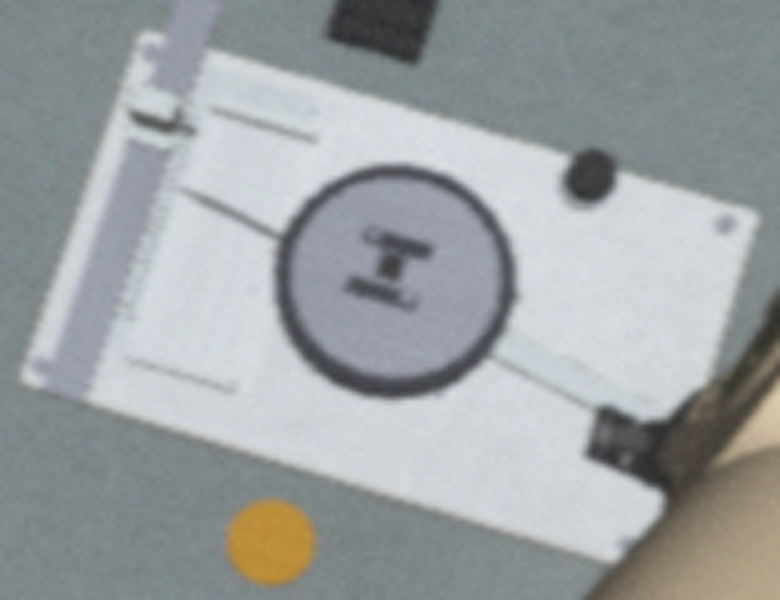

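The pointer tip has moved with the lever (crop 205,157 → 182,190) and the force is about 0.7 N, so this is free travel. I move up to the edge of the possible touch range, then go on in 2 mm steps. After each step a check stops the chain if the force has risen.

```bash
cat > chk.py <<'E'
import sys
from h import *
st(); s=status.get_state()
sys.exit(int(-(s['wrist_force'][:2]@ex)>3.0))
E
python3 -m handwheel '{"deltas": [[-1,-0.1,0,0,0],[-1,-0.1,0,0,0],[-1,-0.1,0,0,0],[-1,-0.1,0,0,0],[-1,0,0,0,0],[-1,0,0,0,0]]}' >/dev/null && python3 chk.py &&
python3 -m handwheel '{"deltas": [[-1,-0.05,0,0,0],[-1,0,0,0,0],[-1,0,0,0,0]]}' >/dev/null && python3 chk.py &&
python3 -m handwheel '{"deltas": [[-1,-0.05,0,0,0],[-1,0,0,0,0],[-1,0,0,0,0]]}' >/dev/null && python3 chk.py &&
python3 -m handwheel '{"deltas": [[-1,-0.05,0,0,0],[-1,0,0,0,0],[-1,0,0,0,0]]}' >/dev/null && python3 chk.py &&
python3 -m handwheel '{"deltas": [[-1,-0.05,0,0,0],[-1,0,0,0,0],[-1,0,0,0,0]]}' >/dev/null && python3 chk.py &&
python3 -m handwheel '{"deltas": [[-1,-0.05,0,0,0],[-1,0,0,0,0],[-1,0,0,0,0]]}' >/dev/null && python3 chk.py &&
python3 -m handwheel '{"deltas": [[-1,-0.05,0,0,0],[-1,0,0,0,0],[-1,0,0,0,0]]}' >/dev/null && python3 chk.py &&
python3 -m handwheel '{"deltas": [[-1,-0.05,0,0,0],[-1,0,0,0,0],[-1,0,0,0,0]]}' >/dev/null && python3 chk.py
```

```text
5.72 U [[ -36.4 -165.9]] z 0.1398 roll err deg 0.03 tilt [-0.  0. -1.] F ux,uy,z -1.49 -0.15 0.25 gap 0.0002
6.1 U [[ -34.4 -166. ]] z 0.1398 roll err deg 0.02 tilt [-0.  0. -1.] F ux,uy,z -1.27 -0.62 -0.51 gap -0.0
6.47 U [[ -32.3 -166. ]] z 0.1399 roll err deg 0.03 tilt [ 0.  0. -1.] F ux,uy,z -1.72 -0.87 0.64 gap -0.0
6.85 U [[ -30.4 -166. ]] z 0.1399 roll err deg 0.03 tilt [ 0.  0. -1.] F ux,uy,z -1.52 -0.18 -0.75 gap 0.0001
7.22 U [[ -28.4 -166. ]] z 0.1399 roll err deg 0.02 tilt [ 0.  0. -1.] F ux,uy,z -1.87 -1.08 -0.37 gap -0.0003
7.6 U [[ -26.4 -166. ]] z 0.1398 roll err deg 0.03 tilt [-0.  0. -1.] F ux,uy,z -1.06 -1.12 -0.68 gap -0.0002
7.97 U [[ -24.4 -166. ]] z 0.1399 roll err deg 0.03 tilt [ 0.  0. -1.] F ux,uy,z -1.7 -0.99 0.47 gap -0.0001
8.35 U [[ -22.4 -166. ]] z 0.1399 roll err deg 0.03 tilt [ 0.  0. -1.] F ux,uy,z -0.63 -1.04 0.04 gap -0.0001
```

```bash
python3 -m handwheel '{"deltas": [[-1,-0.05,0,0,0],[-1,0,0,0,0],[-1,0,0,0,0]]}' >/dev/null && python3 chk.py &&
python3 -m handwheel '{"deltas": [[-1,-0.05,0,0,0],[-1,0,0,0,0],[-1,0,0,0,0]]}' >/dev/null && python3 chk.py &&
python3 -m handwheel '{"deltas": [[-1,-0.05,0,0,0],[-1,0,0,0,0],[-1,0,0,0,0]]}' >/dev/null && python3 chk.py &&
python3 -m handwheel '{"deltas": [[-1,-0.05,0,0,0],[-1,0,0,0,0],[-1,0,0,0,0]]}' >/dev/null && python3 chk.py &&
python3 -m handwheel '{"deltas": [[-1,-0.05,0,0,0],[-1,0,0,0,0],[-1,0,0,0,0]]}' >/dev/null && python3 chk.py &&
python3 -m handwheel '{"deltas": [[-1,-0.05,0,0,0],[-1,0,0,0,0],[-1,0,0,0,0]]}' >/dev/null && python3 chk.py &&
python3 -m handwheel '{"deltas": [[-1,-0.05,0,0,0],[-1,0,0,0,0],[-1,0,0,0,0]]}' >/dev/null && python3 chk.py &&
python3 -m handwheel '{"deltas": [[-1,-0.05,0,0,0],[-1,0,0,0,0],[-1,0,0,0,0]]}' >/dev/null && python3 chk.py &&
python3 -m handwheel '{"deltas": [[-1,-0.05,0,0,0],[-1,0,0,0,0],[-1,0,0,0,0]]}' >/dev/null && python3 chk.py &&
python3 -m handwheel '{"deltas": [[-1,-0.05,0,0,0],[-1,0,0,0,0],[-1,0,0,0,0]]}' >/dev/null && python3 chk.py
```

```text
8.72 U [[ -20.3 -166. ]] z 0.1399 roll err deg 0.02 tilt [ 0.  0. -1.] F ux,uy,z -1.51 -0.4 -0.54 gap -0.0003
9.1 U [[ -18.4 -166. ]] z 0.1399 roll err deg 0.03 tilt [ 0.  0. -1.] F ux,uy,z -0.97 -1.01 -0.65 gap -0.0
9.47 U [[ -16.4 -166. ]] z 0.1399 roll err deg 0.03 tilt [ 0.  0. -1.] F ux,uy,z 0.04 -0.83 -0.66 gap 0.0003
9.85 U [[ -14.4 -166. ]] z 0.1399 roll err deg 0.02 tilt [ 0.  0. -1.] F ux,uy,z -1.24 -1.13 -0.54 gap -0.0001
10.22 U [[ -12.4 -165.9]] z 0.1398 roll err deg 0.03 tilt [ 0.  0. -1.] F ux,uy,z -1.21 -0.15 -0.34 gap 0.0003
10.6 U [[ -10.4 -166. ]] z 0.1398 roll err deg 0.02 tilt [ 0.  0. -1.] F ux,uy,z -2.13 -0.27 -0.43 gap 0.0
10.97 U [[  -8.4 -165.9]] z 0.1399 roll err deg 0.03 tilt [ 0.  0. -1.] F ux,uy,z -1.49 -0.13 -0.29 gap -0.0003
11.35 U [[  -6.4 -165.9]] z 0.1399 roll err deg 0.03 tilt [ 0.  0. -1.] F ux,uy,z -1.84 0.7 0.48 gap 0.0002
11.72 U [[  -4.4 -165.9]] z 0.1398 roll err deg 0.03 tilt [ 0.  0. -1.] F ux,uy,z -1.41 0.29 0.69 gap 0.0001
12.1 U [[  -2.4 -165.9]] z 0.1399 roll err deg 0.03 tilt [ 0.  0. -1.] F ux,uy,z -1.3 0.94 0.04 gap -0.0003
```

```bash
python3 -m handwheel '{"deltas": [[-1,-0.05,0,0,0],[-1,0,0,0,0],[-1,0,0,0,0]]}' >/dev/null && python3 chk.py &&
python3 -m handwheel '{"deltas": [[-1,-0.05,0,0,0],[-1,0,0,0,0],[-1,0,0,0,0]]}' >/dev/null && python3 chk.py &&
python3 -m handwheel '{"deltas": [[-1,-0.05,0,0,0],[-1,0,0,0,0],[-1,0,0,0,0]]}' >/dev/null && python3 chk.py &&
python3 -m handwheel '{"deltas": [[-1,-0.05,0,0,0],[-1,0,0,0,0],[-1,0,0,0,0]]}' >/dev/null && python3 chk.py &&
python3 -m handwheel '{"deltas": [[-1,-0.05,0,0,0],[-1,0,0,0,0],[-1,0,0,0,0]]}' >/dev/null && python3 chk.py &&
python3 -m handwheel '{"deltas": [[-1,-0.05,0,0,0],[-1,0,0,0,0],[-1,0,0,0,0]]}' >/dev/null && python3 chk.py &&
python3 -m handwheel '{"deltas": [[-1,-0.05,0,0,0],[-1,0,0,0,0],[-1,0,0,0,0]]}' >/dev/null && python3 chk.py &&
python3 -m handwheel '{"deltas": [[-1,-0.05,0,0,0],[-1,0,0,0,0],[-1,0,0,0,0]]}' >/dev/null && python3 chk.py &&
python3 -m handwheel '{"deltas": [[-1,-0.05,0,0,0],[-1,0,0,0,0],[-1,0,0,0,0]]}' >/dev/null && python3 chk.py &&
python3 -m handwheel '{"deltas": [[-1,-0.05,0,0,0],[-1,0,0,0,0],[-1,0,0,0,0]]}' >/dev/null && python3 chk.py
```

```text
12.47 U [[  -0.4 -166. ]] z 0.1399 roll err deg 0.02 tilt [ 0.  0. -1.] F ux,uy,z -1.79 1.24 -0.98 gap -0.0002
12.85 U [[   1.6 -166. ]] z 0.1398 roll err deg 0.02 tilt [-0.  0. -1.] F ux,uy,z -1.78 0.63 0.67 gap -0.0002
13.22 U [[   3.6 -166. ]] z 0.1399 roll err deg 0.03 tilt [ 0.  0. -1.] F ux,uy,z -0.96 0.72 -1.09 gap 0.0003
13.6 U [[   5.6 -166. ]] z 0.1398 roll err deg 0.03 tilt [-0.  0. -1.] F ux,uy,z -1.24 0.94 0.42 gap -0.0002
13.97 U [[   7.6 -166. ]] z 0.1399 roll err deg 0.03 tilt [ 0.  0. -1.] F ux,uy,z -1.02 0.94 -0.24 gap -0.0001
14.35 U [[   9.6 -166. ]] z 0.1399 roll err deg 0.03 tilt [ 0.  0. -1.] F ux,uy,z -1.68 1.46 0.28 gap -0.0001
14.72 U [[  11.6 -166. ]] z 0.1399 roll err deg 0.02 tilt [ 0.  0. -1.] F ux,uy,z -1.05 0.93 -0.79 gap 0.0001
15.1 U [[  13.6 -166. ]] z 0.1398 roll err deg 0.03 tilt [-0.  0. -1.] F ux,uy,z -1.75 0.01 -0.45 gap 0.0001
15.47 U [[  15.7 -166. ]] z 0.1399 roll err deg 0.03 tilt [ 0.  0. -1.] F ux,uy,z -2.1 0.8 1.04 gap 0.0
15.85 U [[  17.2 -165.8]] z 0.1398 roll err deg 0.03 tilt [-0.001  0.001 -1.   ] F ux,uy,z -4.79 2.13 3.06 gap 0.0003
```

The force stepped up to 4.8 N at tcp x=17 mm, so the tool has met the chip. I press 1 mm more into the 5 to 8 N band and hold.

```bash
python3 -m handwheel '{"deltas": [[-1,-0.025,0,0,0],[-1,0,0,0,0]]}' >/dev/null; python3 chk.py;python3 -m handwheel '{"deltas": [[-1,0,0,0,0]]}' >/dev/null; python3 chk.py;python3 -m handwheel '{"deltas": [[-1,0,0,0,0]]}' >/dev/null; python3 chk.py; python3 -m handwheel '{"deltas": [[-1,0,0,0,0]]}' >/dev/null; python3 chk.py
```

```text
16.1 U [[  17.9 -165.7]] z 0.1398 roll err deg 0.03 tilt [-0.001  0.001 -1.   ] F ux,uy,z -5.47 2.47 2.65 gap -0.0004
16.23 U [[  17.9 -165.7]] z 0.1398 roll err deg 0.03 tilt [-0.001  0.001 -1.   ] F ux,uy,z -5.7 1.59 3.44 gap -0.0
16.35 U [[  17.9 -165.7]] z 0.1398 roll err deg 0.03 tilt [-0.001  0.001 -1.   ] F ux,uy,z -5.82 2.09 3.49 gap -0.0001
16.48 U [[  17.9 -165.7]] z 0.1398 roll err deg 0.03 tilt [-0.001  0.001 -1.   ] F ux,uy,z -6.05 2.16 3.24 gap 0.0001
```

```bash
python3 -m handwheel '{"deltas": [[-1,-0.02,0,0,0],[-1,0,0,0,0],[-1,0,0,0,0],[-1,0,0,0,0],[-1,0,0,0,0]]}' >/dev/null; python3 chk.py;python3 -m handwheel '{"deltas": [[-1,0,0,0,0],[-1,0,0,0,0],[-1,0,0,0,0],[-1,0,0,0,0]]}' >/dev/null; python3 chk.py
python3 -m handwheel '{"deltas": [[-1,0.1,0,0,0],[-1,0.2,0,0,0],[-1,0.2,0,0,0],[-1,0.2,0,0,0],[-1,0.2,0,0,0],[-1,0.2,0,0,0],[-1,0.2,0,0,0],[-1,0.2,0,0,0],[-1,0.2,0,0,0],[-1,0.2,0,0,0],[-1,0.2,0,0,0],[-1,0.2,0,0,0],[-1,0.2,0,0,0],[-1,0.2,0,0,0],[-1,0.3,0,0,0],[-1,0.3,0,0,0],[-1,0,0,0,0]]}' >/dev/null; python3 chk.py
```

```text
17.1 U [[  18.4 -165.6]] z 0.1398 roll err deg 0.03 tilt [-0.002  0.001 -1.   ] F ux,uy,z -7.53 2.03 3.75 gap 0.0002
17.6 U [[  18.4 -165.6]] z 0.1397 roll err deg 0.03 tilt [-0.002  0.001 -1.   ] F ux,uy,z -5.94 3.01 3.23 gap -0.0003
19.73 U [[-113.8 -165.8]] z 0.1398 roll err deg -0.01 tilt [-0.001  0.001 -1.   ] F ux,uy,z 0.31 -0.15 0.37 gap 0.0002
```

Held at about 6 N for 1 s, then retracted. Now I raise the tool and measure the pointer and the lever's return.

```bash
python3 -m handwheel '{"deltas": [[-1,0,0,-1,0],[-1,0,0,-1,0],[-1,0,0,-1,0],[-1,0,0,0,0]]}' >/dev/null
python3 - <<'E'
from h import *
st()
for n in('top','scene'):
    c=cam(n); im=c['frame']; g=im.max(2)
    yy,xx=np.mgrid[:480,:640]; P=onz(c,np.c_[xx.ravel(),yy.ravel()],.024); u=U(P)
    inb=((u[:,1]>72)&(u[:,1]<122)&(np.abs(u[:,0])<62)).reshape(480,640)
    m=(g<125)&inb
    for b in blobs(c,m,6):
        print(n,b[0],b[1],U(onz(c,[b[1]],.024)))
    print('nib',[ (b[1],U(onz(c,[b[1]],.024))) for b in blobs(c,(g<110)&((u[:,1]>112)&(u[:,1]<130)&(np.abs(u[:,0])<90)).reshape(480,640),2)])
    save('after_'+n+'.png',cv2.resize(im[185:310,262:418] if n=='top' else im[180:310,190:370],None,fx=5 if n=='top' else 4.4,fy=4.8 if n=='top' else 4.4,interpolation=2))
E
```

```text
20.23 U [[-110.5 -166.8]] z 0.2629 roll err deg 0.03 tilt [ 0.005 -0.004 -1.   ] F ux,uy,z -0.14 0.13 0.31 gap 0.0001
nib []
scene 8 [321.5 250. ] [[-27.3  96.3]]
nib []
```

View pics/after_scene.png

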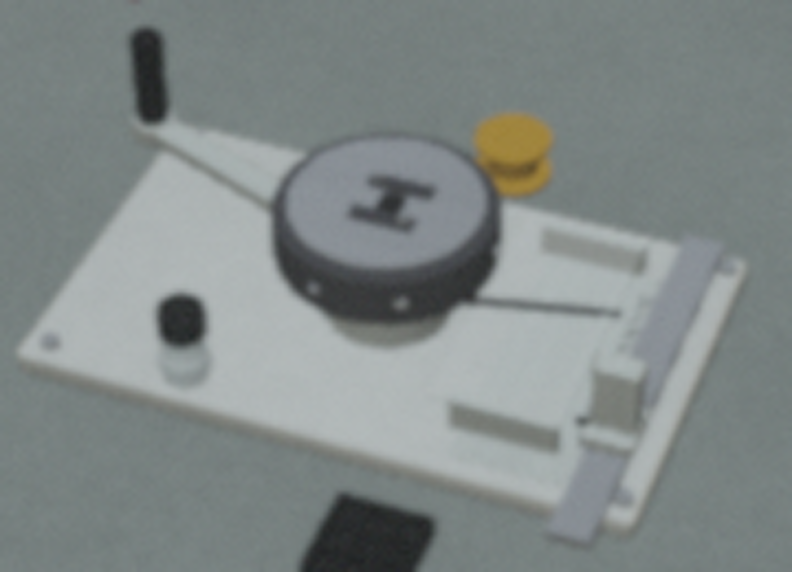

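View pics/after_top.png

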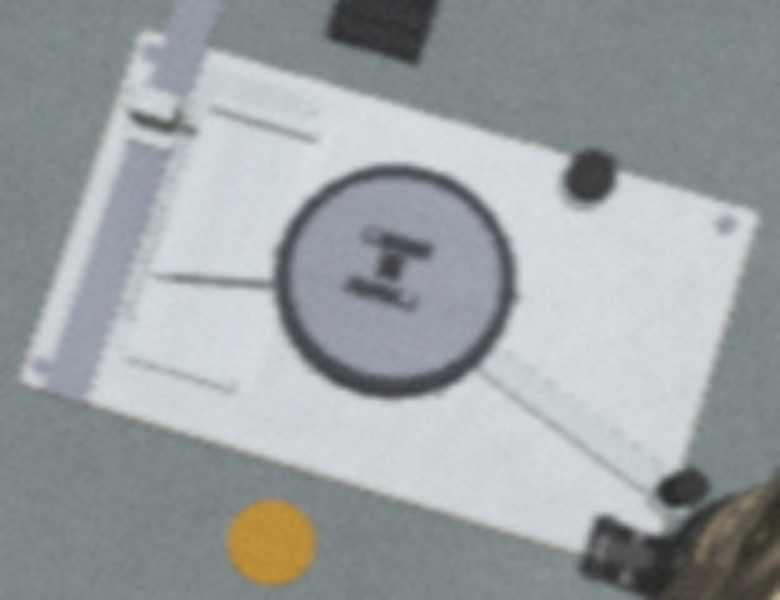

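The lever is back at rest, with its grip at crop (683,487) as before. The pointer tip is now at top crop (155,274) / scene crop (620,313). The nib tip is at top crop (197,130) / scene crop (577,420).

```bash
python3 - <<'E'
from h import *
t=cam('top');s=cam('scene')
T=lambda x,y:[262+x/5,185+y/4.8]; S=lambda x,y:[190+x/4.4,180+y/4.4]
for nm,a,b in(('tip',T(155,274),S(620,313)),('base',T(270,285),S(475,299)),('nib',T(197,130),S(577,420))): print(nm,U(onz(t,[a],.024)),U(onz(s,[b],.024)))
E
python3 -m handwheel '{"deltas": [[-1,-1,1,0,0],[-1,-1,1,0,0],[-1,-1,1,0,0],[-1,-1,1,0,0],[-1,-1,1,0,0],[-1,-0.1,1,0,0],[-1,0,1,0,0],[-1,0,0.7,0,0],[-1,0,0,0,0],[-1,0,0,0,0]]}' >/dev/null;python3 chk.py
```

```text
tip [[-26.3 114.4]] [[-31.2 117.2]]
base [[-14.4  57.8]] [[-15.   44.4]]
nib [[ 52.9 118.1]] [[ 49.3 121.1]]
21.68 U [[ 90.8 141.6]] z 0.2585 roll err deg 0.03 tilt [-0.002 -0.    -1.   ] F ux,uy,z -0.39 -0.29 1.0 gap -0.0
```

```bash
python3 -m handwheel '{"deltas": [[-1,0,0,0.9,0],[-1,0,0,0.9,0],[-1,0,0,0.9,0],[-1,0,0,0.75,0],[-1,0,0,0,0],[-1,0,0,0,0]]}' >/dev/null;python3 chk.py
python3 -m handwheel '{"deltas": [[-1,0.15,0,0,0],[-1,0.15,0,0,0],[-1,0.15,0,0,0],[-1,0.15,0,0,0],[-1,0.15,0,0,0],[-1,0.15,0,0,0],[-1,0.15,0,0,0],[-1,0.15,0,0,0],[-1,0,0,0,0],[-1,0,0,0,0]]}' >/dev/null;python3 chk.py
```

```text
22.43 U [[ 91.9 141.5]] z 0.123 roll err deg -0.04 tilt [ 0.001 -0.    -1.   ] F ux,uy,z -0.15 0.28 0.55 gap -0.0001
23.68 U [[ 42.7 141.9]] z 0.1215 roll err deg 0.03 tilt [-0.001  0.    -1.   ] F ux,uy,z -1.34 -0.75 0.19 gap 0.0002
```

Run:
```python
from h import *
st();s=cam('scene'); save('mk1.png',cv2.resize(s['frame'][200:310,240:370],None,fx=5.4,fy=5.4,interpolation=2))
```

```text
23.68 U [[ 42.7 141.9]] z 0.1215 roll err deg 0.03 tilt [-0.001  0.    -1.   ] F ux,uy,z -1.34 -0.75 0.19 gap 0.0002
```

View pics/mk1.png

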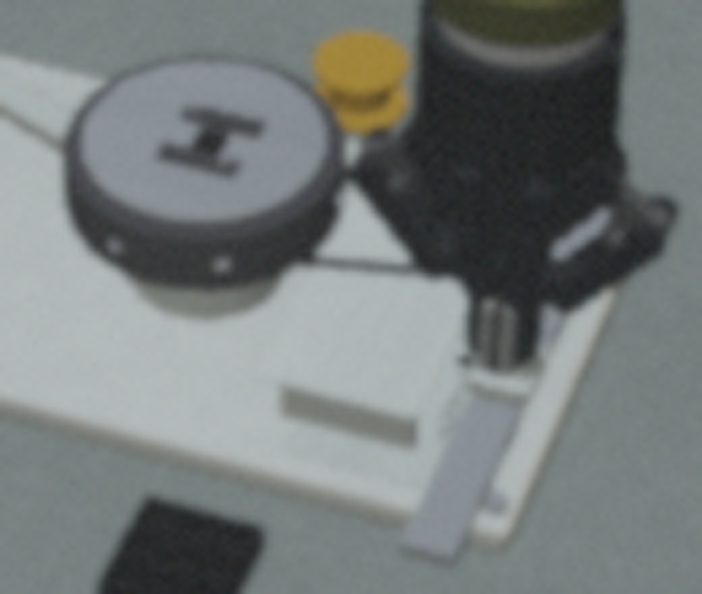

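The fingers are pushing the fin cleanly; the nib is at crop (462,360). I keep pushing, stop a little short, then back off and measure.

```bash
python3 -m handwheel '{"deltas": [[-1,0.15,0,0,0],[-1,0.15,0,0,0],[-1,0.15,0,0,0],[-1,0.15,0,0,0],[-1,0.15,0,0,0],[-1,0.15,0,0,0],[-1,0.15,0,0,0],[-1,0.1,0,0,0],[-1,0.05,0,0,0],[-1,0.05,0,0,0],[-1,0,0,0,0],[-1,0,0,0,0]]}' >/dev/null;python3 chk.py
python3 -m handwheel '{"deltas": [[-1,-0.5,0,0,0],[-1,-1,0,0,0],[-1,-1,0,0,0],[-1,0,0,-1,0],[-1,0,0,-1,0],[-1,-1,0,-1,0],[-1,-1,0,0,0],[-1,0,0,0,0]]}' >/dev/null;python3 chk.py
python3 - <<'E'
from h import *
t=cam('top');s=cam('scene'); a=cv2.resize(t['frame'][195:255,262:332],None,fx=8,fy=8,interpolation=2);b=cv2.resize(s['frame'][230:290,290:360],None,fx=8,fy=8,interpolation=2)
im=np.vstack([a,b]); im=np.hstack([a[:, :400],b[:, 40:440]]); print(im.shape); save('mk2.png',im)
E
```

```text
25.23 U [[ -6.9 142.1]] z 0.1219 roll err deg 0.03 tilt [-0.  0. -1.] F ux,uy,z 0.55 -0.06 -0.13 gap -0.0
26.23 U [[175.4 141.6]] z 0.2408 roll err deg -0.05 tilt [ 0.  0. -1.] F ux,uy,z -0.79 0.31 -0.34 gap 0.0002
(480, 800, 3)
```

View pics/mk2.png

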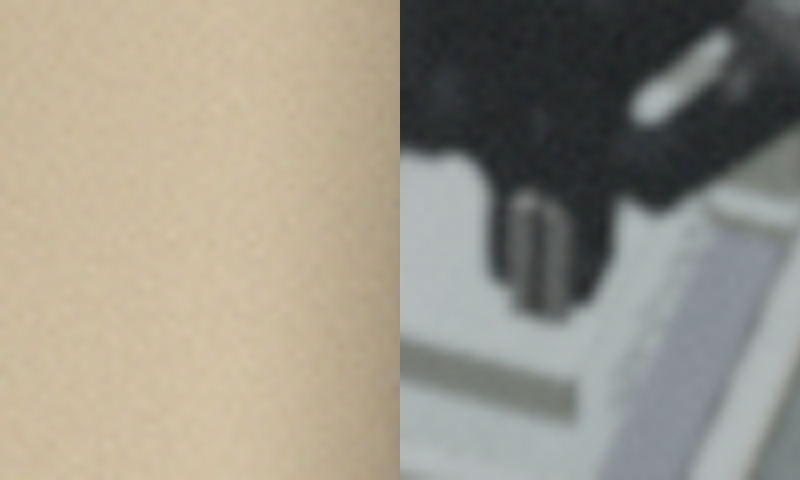

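The arm hides the marker in both views, so I move it aside to +y and look again.

```bash
python3 -m handwheel '{"deltas": [[-1,1,1,-0.5,0],[-1,1,1,0,0],[-1,1,1,0,0],[-1,1,1,0,0],[-1,0.5,1,0,0],[-1,0,1,0,0],[-1,0,0.5,0,0],[-1,0,0,0,0],[-1,0,0,0,0]]}' >/dev/null;python3 chk.py
python3 - <<'E'
from h import *
t=cam('top');s=cam('scene'); a=cv2.resize(t['frame'][195:255,272:322],None,fx=8,fy=8,interpolation=2);b=cv2.resize(s['frame'][230:290,295:345],None,fx=8,fy=8,interpolation=2)
save('mk3.png',np.hstack([a,b]))
E
```

```text
27.45 U [[ -7.6 401.2]] z 0.2617 roll err deg 0.03 tilt [-0.001 -0.001 -1.   ] F ux,uy,z 0.1 0.84 0.19 gap 0.0001
```

View pics/mk3.png

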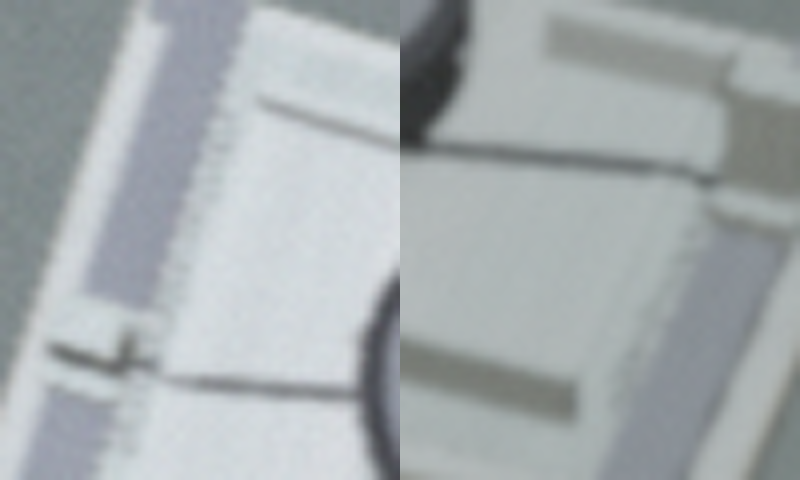

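The nib is almost touching the pointer tip, near (158,373) in the left half and (700,175) in the right half. I measure the remaining offset numerically from darkness profiles across the line.

```bash
cat > prof.py <<'E'
from h import *
xs=np.arange(-50,0,.5)
acc={n:[] for n in('top','scene')}
for n in acc:
    c=None; fr=[]
    for _ in range(6): c=cam(n); fr.append(c['frame'].astype(np.float32).mean(2))
    g=np.mean(fr,0).astype(np.float32)
    for y in range(70,133,3):
        P=np.array([np.r_[O+(x*ex+y*ey)/1000,.024] for x in xs]); uv=proj(c,P).astype(np.float32)
        p=cv2.remap(g,uv[None,:,0].copy(),uv[None,:,1].copy(),cv2.INTER_CUBIC)[0]
        i=p.argmin(); k=slice(max(i-8,0),i+9); b=np.median(p); w=np.clip(b-15-p[k],0,None)
        print(n,y,'x',(w@xs[k]/max(w.sum(),1e-6)).round(2),'depth',(b-p[i]).round(0))
E
python3 prof.py
```

```text
top 70 x -16.08 depth 75.0
top 73 x -16.86 depth 74.0
top 76 x -17.71 depth 74.0
top 79 x -18.57 depth 76.0
top 82 x -19.24 depth 76.0
top 85 x -19.83 depth 73.0
top 88 x -20.42 depth 68.0
top 91 x -21.06 depth 69.0
top 94 x -21.78 depth 73.0
top 97 x -22.31 depth 76.0
top 100 x -23.03 depth 75.0
top 103 x -23.87 depth 72.0
top 106 x -24.59 depth 64.0
top 109 x -25.3 depth 51.0
top 112 x -25.93 depth 46.0
top 115 x -26.26 depth 39.0
top 118 x -25.52 depth 28.0
top 121 x -23.91 depth 42.0
top 124 x -23.9 depth 53.0
top 127 x -24.29 depth 51.0
top 130 x -24.92 depth 55.0
scene 70 x -20.86 depth 62.0
scene 73 x -21.81 depth 63.0
scene 76 x -22.43 depth 65.0
scene 79 x -22.96 depth 64.0
scene 82 x -23.86 depth 63.0
scene 85 x -24.61 depth 61.0
scene 88 x -25.41 depth 63.0
scene 91 x -25.93 depth 63.0
scene 94 x -26.45 depth 63.0
scene 97 x -27.33 depth 62.0
scene 100 x -27.98 depth 63.0
scene 103 x -28.48 depth 62.0
scene 106 x -29.35 depth 56.0
scene 109 x -30.07 depth 46.0
scene 112 x -30.55 depth 47.0
scene 115 x -31.02 depth 51.0
scene 118 x -30.47 depth 47.0
scene 121 x -29.61 depth 58.0
scene 124 x -30.14 depth 34.0
scene 127 x -39.02 depth 22.0
scene 130 x -40.64 depth 18.0
```

The offset is +3.7 mm (4.2 top, 3.3 scene) towards +x. The last push ended at tcp x=-6.9, so I push to -10.6.

```bash
python3 -m handwheel '{"deltas": [[-1,-0.94,-1,0,0],[-1,0,-1,0,0],[-1,0,-1,0,0],[-1,0,-1,0,0],[-1,0,-1,0,0],[-1,0,-1,0,0],[-1,0,-0.48,0,0],[-1,0,0,0,0],[-1,0,0,1,0],[-1,0,0,1,0],[-1,0,0,0.8,0],[-1,0,0,0.68,0],[-1,0,0,0,0],[-1,0,0,0,0]]}' >/dev/null;python3 chk.py
```

```text
29.9 U [[ 31.4 143.8]] z 0.1236 roll err deg 0.08 tilt [ 0.001  0.    -1.   ] F ux,uy,z -0.06 0.17 -0.42 gap -0.0001
```

```bash
python3 -m handwheel '{"deltas": [[-1,0.2,0,0,0],[-1,0.2,0,0,0],[-1,0.2,0,0,0],[-1,0.15,0,0,0],[-1,0.1,0,0,0],[-1,0.1,0,0,0],[-1,0.05,0,0,0],[-1,0.05,0,0,0],[-1,0,0,0,0],[-1,0,0,0,0]]}' >/dev/null;python3 chk.py
```

```text
31.15 U [[-11.  142.9]] z 0.1227 roll err deg 0.02 tilt [ 0.  0. -1.] F ux,uy,z 0.3 -0.65 0.21 gap 0.0001
```

```bash
python3 -m handwheel '{"deltas": [[-1,-0.5,0,0,0],[-1,-0.5,0,0,0],[-1,0,0,-1,0],[-1,0,0,-1,0],[-1,0,0,-1,0],[-1,0,1,-0.4,0],[-1,0,1,0,0],[-1,0.9,1,0,0],[-1,0,1,0,0],[-1,0,1,0,0],[-1,0,1,0,0],[-1,0,0.5,0,0],[-1,0,0,0,0],[-1,0,0,0,0]]}' >/dev/null;python3 chk.py; python3 prof.py | awk '$2==70||$2==88||$2>=106'
```

```text
32.9 U [[ -7.4 402.1]] z 0.2583 roll err deg 0.01 tilt [-0.001 -0.001 -1.   ] F ux,uy,z 0.78 0.1 -0.47 gap 0.0
top 70 x -16.1 depth 75.0
top 88 x -20.42 depth 68.0
top 106 x -24.63 depth 65.0
top 109 x -25.33 depth 51.0
top 112 x -25.88 depth 46.0
top 115 x -26.35 depth 37.0
top 118 x -27.33 depth 33.0
top 121 x -28.33 depth 54.0
top 124 x -28.77 depth 57.0
top 127 x -28.78 depth 46.0
top 130 x -28.99 depth 50.0
scene 70 x -20.88 depth 62.0
scene 88 x -25.4 depth 62.0
scene 106 x -29.35 depth 56.0
scene 109 x -30.08 depth 46.0
scene 112 x -30.54 depth 47.0
scene 115 x -31.07 depth 47.0
scene 118 x -33.03 depth 35.0
scene 121 x -33.83 depth 52.0
scene 124 x -34.23 depth 42.0
scene 127 x -47.56 depth 27.0
scene 130 x -41.73 depth 24.0
```

In line to within about 1 mm in both views.

```bash
python3 -c "
from workcell import hand_in
print(hand_in())"
```

```text
the job is handed in; nothing more can be done
None
```

I pushed the lever to touch-down, held it at about 6 N for about a second and let it return to rest, then set the marker's nib in line with the drag pointer (within about 1 mm in both camera views) and handed the job in at about 33 s; no verdict was returned.

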